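Stack the slide boxes square on the column

TASK

Stack the slide boxes lid up on the column that stands on the aluminium base plate: first put the box that lies flat on the bench squarely onto the column, so that its foot drops fully between the corner brackets of the lid below. Only then lift the other box out of its upright holder, lay it down flat on the bench, lid up, and let go; take it again by its sides and nest it in the same way on top of the column. Drop nothing, and leave the bottom box in its place and everything else on the bench where it stands.

Things in the scene. Friction and masses are not known exactly. Their poses are not given: they have to be found in the camera images.
- dock: fixed aluminium base plate 96 x 134 x 5 mm on the bench with the same four corner brackets on top (4 mm high); the column stands on it. Origin: centre of its underside; its long side is its y
- base_box: grey slide box, 60 (own x) x 98 (own y) x 40 mm high (own z, to the lid). From below: foot 48 x 86 mm, 4 mm high; plain body 60 x 98 mm, 4 to 36 mm up; on the flat lid, four raised L-shaped corner brackets 4 mm high and wide, 20 mm long, open between. Origin: centre of foot's underside, about 0.2 kg. Already nested on the dock, underside 5 mm up
- flat_box: same box as base_box, same size and axes, lying alone flat on the bench, lid up. A foot drops between the brackets below with 2 mm play each way, either way round; nested boxes are 36 mm apart. Nothing else stands within 85 mm of its centre: once it is stacked, its place is room to lay the other down
- holder: fixed white upright holder: floor plate 64 x 120 mm, 5 mm thick, two side walls 112 mm long (along its y) with 45 mm clear between them (along its x), and end walls 104 mm apart, all rising to 25 mm above the bench. Origin: centre of its underside
- upright_box: same box as base_box, same size and axes, standing on a long edge on the holder's floor (5 mm above the bench), top edge 65 mm above the bench. Its own x points down; its lid (own z) faces the holder's +x, level. At the middle of its length it is 36 mm thick from lid panel to foot. Tilted over by more than about 35 degrees, it comes to lie by itself
- jar: bystander: small amber glass jar, 48 mm across, 55 mm high. Origin: centre of its underside
- mailer: bystander: thin white slide mailer lying flat, 32 x 82 x 12 mm. Origin: centre of its underside
- dish: bystander: clear round culture dish with lid, 94 mm across, 16 mm high. Origin: centre of its underside
- timer: bystander: white bench timer lying flat, 55 x 70 x 17 mm. Origin: centre of its underside
- dropper: bystander: white dropper bottle, 36 mm across, 70 mm high. Origin: centre of its underside
- pot: bystander: clear specimen pot with yellow cap, 54 mm across, 60 mm high. Origin: centre of its underside
Not all that is in view belongs to the job. Leave any pink look-alike of the base_box alone.

How it is judged:
By the outcome, as a careful person would: the job done as asked, in the order asked, and still so for the second after the job is handed in, with the robot touching nothing.
It also fails if it takes over 72 s, if anything falls off the work surface, if the arm or the gripper's body presses on something with over 40 N, if the wrist force passes 120 N, or if a joint passes its speed limit or range.

ROBOT

A 6-joint arm with a two-finger parallel gripper is mounted at the origin on the work surface. World frame = base frame: x ahead of the robot, y to its left, z up, the work surface at z = 0. Lengths are in m, angles in rad, forces in N, time in s.
With the tool pointing down it reaches from about 0.35 to 0.725 m from the base axis. Payload 6 kg.
Tool frame: the origin (TCP) lies between the finger pads; the fingertips stand r.tips_ahead ahead of it and the grasp point (between the pads) lies 8 mm behind it (r.tips_ahead is the distance from the TCP to the fingertips, in m); z points along the fingers, y is the line along which they close (so a half turn about z gives the same grasp; the last joint's range is limited). The gripper opens to 85 mm and grips with 20 to 120 N. Pads are 22 mm wide; open, the fingers measure 114 mm over their backs; the gripper's body (76 mm by 85 mm) begins 54 mm behind the grasp point. The pads swing forward as they close: fully open they stand 13 mm farther back than shut.
Start: joints at [1.519, 0.04, 0.085, 0, -1.615, -0.334], TCP at [0.226, 0.556, 0.242] pointing down, gripper open.
Joint ranges: [-2.56, 2.56], [-1.29, 2.01], [-1.08, 1.49], [-3.29, 1.98], [-2.81, -0.18], [-2.99, 2.99]. Speed limits (rad/s): [2.57, 2.57, 3.01, 3.14, 3.14, 3.14].

INTERFACE

Orientations are given as a unit quaternion [w, x, y, z].
In Python, from station import r, optics gives the robot as it stands. The module is installed in compiled form; this text tells all that it offers.
- The arm moves only by the tool apply_moves, never from a script. Its argument "series" is a list of rows, each a list of 4 numbers: the shift along the tool's x, y, z in mm, then the turn about the tool's z in rad. A call has 1 to 20 rows; each row is the pose to reach, as a shift and turn from the pose commanded when the call began, along the tool's axes at that moment; what a row does not reach only later rows make up. A row lasts 1/10 s, in which the tool goes at most 50 mm and 8.59 degrees, less where a joint would pass 70% of its speed; a pose out of reach is approached as far as the arm can. A call with a gripper value outside its range is refused whole. "gripper" is the finger opening in mm, from 0 to 85.4, set as the call begins (left out, the last holds). The fingers move at their own pace and stop on an object; "squeeze" is the grip in N (left out, the last holds). Time passes only in rows, so rows that repeat a pose let the fingers close. It gives the time, the measured TCP pose, the force, the opening and the grip force at its end, in the units of the state.
- r.sense(): the state, without advancing time (a new reading comes with each control period).
- optics.capture(name): name is "side" or "top"; returns a dict with "color" (420x560x3 uint8, red, green, blue), "intrinsics" (3x3 intrinsics, pixels), "k1" (the pictures are not rectified: a ray, as slopes to the right and down, at radius r is drawn at 1 + k1 r^2 times it, then the intrinsics apply), "extrinsics" (4x4, takes a point from camera to world coordinates). Camera axes: x right, y down, z forward; pixel columns grow to the right and rows downward; lengths in m; the calibration is good to about 2 mm. A picture is of the moment at which its call begins. There is no depth.
- r.close_job(): hands the job in; it is judged then, once.
The state is a dict: "time": time; "qpos": joint angles; "qd": joint speeds; "joint_torque": joint torques, N m; "tool_pos": TCP position; "orientation": TCP orientation; "ft_force": force on the tool from outside, world axes, zero at the start; "wrist_torque": the same for the moment, N m; "finger_gap": finger opening in m; "gripper_force": force on a finger pad.
Only numpy, scipy, OpenCV 4.12 (cv2) and the standard library are available. Lean on these libraries where they do the work, as an engineer would, in place of code of your own. Each camera call takes 0.05 s, during which the arm holds its last target. There are 200 camera calls.

## Working session

There is one attempt and no reset: what is moved stays moved. The work goes in short steps, Python scripts to look and compute and a tool call to move; the robot and the scene stay as the last step left them, time stands still between calls to the robot, and variables do not carry over. Pictures are saved under pics/ and viewed, at most 13 in all, crops included, and the job is handed in when it is done.

Besides the shell and the picture viewer there is one more tool, called after "Emit:" by a JSON object that holds its "method" and its "body", one argument or row to a line. apply_moves: Moves the arm, as the interface text tells. Its arguments: {"type":"object","properties":{"series":{"type":"array"},"gripper":{"type":"number"},"squeeze":{"type":"number"}},"required":["series"]}

```bash
mkdir -p pics; cat > h.py <<'E'
import numpy as np, cv2
from station import r, optics
def cap(n,f=None):
    c=optics.capture(n)
    if f: cv2.imwrite('pics/'+f,c['color'][:,:,::-1])
    return c
def ray(c,uv):
    K=np.array(c['intrinsics']);k=float(np.ravel(c['k1'])[0])
    uv=np.atleast_2d(np.array(uv,float))
    d=np.array([[k,0,0,0]]);
    p=cv2.undistortPoints(uv.reshape(-1,1,2),K,np.array([k,0,0,0,0.])).reshape(-1,2)
    T=np.array(c['extrinsics']);R=T[:3,:3]
    return T[:3,3],np.c_[p,np.ones(len(p))]@R.T
def onz(c,uv,z):
    o,d=ray(c,uv); return o+d*((z-o[2])/d[:,2])[:,None]
def proj(c,P):
    T=np.array(c['extrinsics']);K=np.array(c['intrinsics']);k=float(np.ravel(c['k1'])[0])
    q=(np.atleast_2d(P)-T[:3,3])@T[:3,:3]; s=q[:,:2]/q[:,2:]
    s=s*(1+k*(s**2).sum(1,keepdims=True)); return s*[K[0,0],K[1,1]]+[K[0,2],K[1,2]]
E
python3 - <<'E'
from h import *
for n in('top','side'):
    c=cap(n,n+'0.png'); print(n,np.round(c['extrinsics'],3).tolist(),np.round(c['intrinsics'],1).tolist(),c['k1'])
s=r.sense(); print(s['tool_pos'],s['orientation'],s['time'],s['ft_force'],r.tips_ahead,s['finger_gap'])
E
```

```text
top [[-0.02, -0.983, 0.183, 0.407], [-1.0, 0.019, -0.004, 0.015], [0.0, -0.183, -0.983, 0.933], [0.0, 0.0, 0.0, 1.0]] [[438.4, 0.0, 279.3], [0.0, 438.4, 207.6], [0.0, 0.0, 1.0]] -0.10170226563051613
side [[-0.964, -0.152, 0.218, 0.361], [-0.266, 0.59, -0.762, 0.786], [-0.013, -0.793, -0.609, 0.675], [0.0, 0.0, 0.0, 1.0]] [[526.4, 0.0, 283.3], [0.0, 526.4, 210.4], [0.0, 0.0, 1.0]] -0.12253783852985226
[0.22563382 0.55566142 0.24135768] [ 8.12099879e-04  9.81452788e-01 -1.91702269e-01 -7.62315319e-05] 0.1 [ 0.20790184 -0.44073293  0.30196376] 0.011 0.0848422379554415
```

View pics/top0.png

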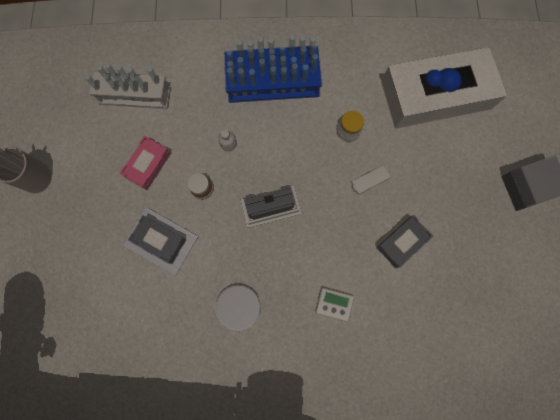

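View pics/side0.png

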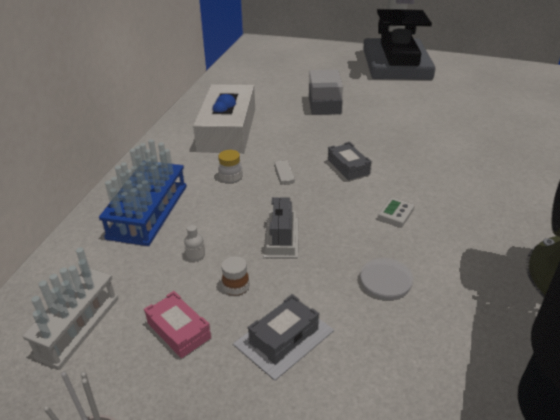

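Top view: column at about (158,240), flat box at (405,241), upright box in its holder at (270,205). The side view shows the same three at (285,328), (349,160) and (282,222); the pink look-alike is at (146,162) in the top view. Next I'll zoom in.

```bash
python3 - <<'E'
from h import *
t=cv2.imread('pics/top0.png');s=cv2.imread('pics/side0.png')
def cr(im,u,v):
    x=cv2.resize(im[v-38:v+38,u-34:u+34],None,fx=3.9,fy=3.9,interpolation=cv2.INTER_CUBIC)[:296,:265]
    x=np.clip(x.astype(float)*1.7,0,255).astype('uint8')
    return x
L=[(t,160,240),(t,405,241),(t,270,205),(s,285,328),(s,349,160),(s,282,222)]
a=[cr(*l) for l in L]
cv2.imwrite('pics/m1.png',np.vstack([np.hstack(a[:3]),np.hstack(a[3:])]))
E
```

```text
(no output)
```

View pics/m1.png

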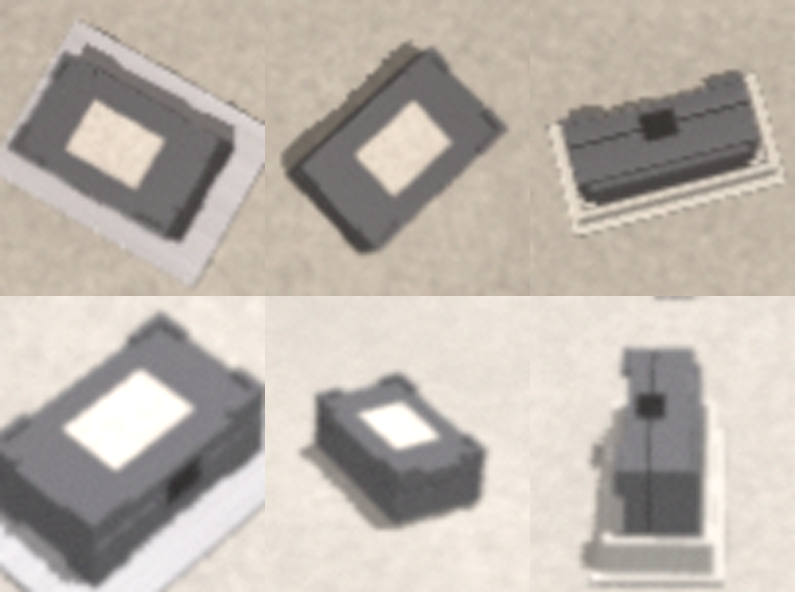

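The crops show label corners clearly for the column and flat box. The upright box has its latch square on the top face near (268.8,199.1) in the top view and (278.8,212.2) in the side view, with the seam from (246.3,204.7) to (291.9,193.4). Its lid faces away from the robot (image up). Now I'll compute positions.

```bash
cat >> h.py <<'E'
def label(c,uv,z,rad=22,th=None):
    g=cv2.cvtColor(c['color'],cv2.COLOR_RGB2GRAY); u,v=map(int,uv)
    x0,y0=u-rad,v-rad; w=cv2.resize(g[y0:v+rad,x0:u+rad],None,fx=8,fy=8,interpolation=cv2.INTER_CUBIC)
    m=cv2.threshold(w,0,255,cv2.THRESH_OTSU)[1]
    cs,_=cv2.findContours(m,0,1); q=np.array([rad*8.,rad*8.])
    k=[a for a in cs if cv2.pointPolygonTest(a,(float(q[0]),float(q[1])),False)>=0][0]
    p=(k.reshape(-1,2)+.5)/8-.5+[x0,y0]
    P=onz(c,p,z)
    R=cv2.minAreaRect((P[:,:2]*1000).astype('float32'))
    b=cv2.boxPoints(R); e=[b[1]-b[0],b[2]-b[1]]; e=max(e,key=np.linalg.norm)
    return np.round(R[0],1),np.round(sorted(R[1]),1),round(float(np.degrees(np.arctan2(e[1],e[0]))%180),2)
E
python3 - <<'E'
from h import *
t=cap('top');s=cap('side')
print('col',label(t,(156,240),.041,14),label(s,(285,322),.041,20))
print('flat',label(t,(406,241),.036,14),label(s,(348,156),.036,13))
print('ur top',np.round(onz(t,[(246.3,204.7),(291.9,193.4),(268.8,199.1)],.065)*1000,1).tolist())
print('ur side',np.round(onz(s,[(278.8,212.2)],.065)*1000,1).tolist())
# contours
def dark(c,uv,rad=45):
    im=c['color'].astype(int);g=im.sum(2)/3;u,v=uv
    return None
# holder outer white corners / upright edges, crop px -> img
C=lambda p,j,u,v:np.array(p,float)/3.9+[u-34,v-38]-[j*265/3.9,0]
e=C([(580,185),(757,138),(605,112),(710,86)],2,270,205)
print('edges z65',np.round(onz(t,e,.065)*1000,1).tolist())
h=C([(577,233),(782,178),(553,125),(750,75)],2,270,205)
print('holder z0',np.round(onz(t,h,.0)*1000,1).tolist(),'z25',np.round(onz(t,h,.025)*1000,1).tolist())
for n,u,v in(('jar',200,185),('pot',352,125),('dropper',227,140),('mailer',371,180),('timer',336,304),('dish',238,307)):
    print(n,np.round(onz(t,[(u,v)],.03)*1000).tolist())
E
```

```text
col (array([513. , 268.8]), array([30.8, 45. ]), 60.41) (array([512.5, 266.2]), array([31.7, 45.4]), 60.63)
flat (array([ 499.1, -250. ]), array([31. , 44.9]), 130.24) (array([ 499. , -253.9]), array([33.5, 47.9]), 130.97)
ur top [[575.5, 77.9, 65.0], [597.1, -14.7, 65.0], [586.2, 32.3, 65.0]]
ur side [[586.0, 31.3, 65.0]]
edges z65 [[555.5, 72.9, 65.0], [578.4, -18.9, 65.0], [593.7, 59.7, 65.0], [606.5, 4.9, 65.0]]
holder z0 [[539.8, 79.1, 0.0], [568.4, -34.7, 0.0], [600.9, 92.1, 0.0], [627.3, -18.4, 0.0]] z25 [[536.3, 77.4, 25.0], [564.1, -33.4, 25.0], [595.7, 90.0, 25.0], [621.4, -17.5, 25.0]]
jar [[627.0, 179.0, 30.0]]
pot [[755.0, -151.0, 30.0]]
dropper [[726.0, 122.0, 30.0]]
mailer [[631.0, -185.0, 30.0]]
timer [[374.0, -100.0, 30.0]]
dish [[372.0, 99.0, 30.0]]
```

```bash
cat >> h.py <<'E'
from scipy.spatial.transform import Rotation as Ro
def st():
    s=r.sense();q=s['orientation'];R=Ro.from_quat([q[1],q[2],q[3],q[0]]).as_matrix()
    return s,R
def go(x,y,z,yaw=None):
    "mm, yaw deg of tool y axis -> row"
    s,R=st();d=R.T@(np.array([x,y,z])-np.array(s['tool_pos'])*1000)
    y0=np.degrees(np.arctan2(R[1,1],R[0,1])); t=0
    if yaw is not None: t=-np.radians((yaw-y0+90)%180-90)
    print('row',np.round(d,1).tolist(),round(float(t),4),'yaw0',round(float(y0),2),'t',round(s['time'],2))
def show():
    s,R=st();print(np.round(np.array(s['tool_pos'])*1000,1),'yaw',round(float(np.degrees(np.arctan2(R[1,1],R[0,1]))),2),'gap',round(s['finger_gap']*1000,1),'gf',s['gripper_force'],'F',np.round(s['ft_force'],1),'q',np.round(s['qpos'],2),'tip',r.tips_ahead,'zax',np.round(R[:,2],3))
E
python3 -c "
from h import *
go(499,-251.5,150,40.4);show()"
```

```text
row [557.0, 645.0, 92.4] 0.4799 yaw0 -112.1 t 0.2
[225.7 555.8 241.6] yaw -112.1 gap 85.4 gf 0.0 F [-0.3  0.5  1.1] q [ 1.52  0.04  0.08 -0.   -1.62 -0.33] tip 0.011 zax [-0.    -0.001 -1.   ]
```

Emit:
{"method": "apply_moves", "body": {
  "series": [
    [557, 645, 92, 0.48],
    [557, 645, 92, 0.48],
    [557, 645, 92, 0.48],
    [557, 645, 92, 0.48],
    [557, 645, 92, 0.48],
    [557, 645, 92, 0.48],
    [557, 645, 92, 0.48],
    [557, 645, 92, 0.48],
    [557, 645, 92, 0.48],
    [557, 645, 92, 0.48],
    [557, 645, 92, 0.48],
    [557, 645, 92, 0.48],
    [557, 645, 92, 0.48],
    [557, 645, 92, 0.48],
    [557, 645, 92, 0.48],
    [557, 645, 92, 0.48],
    [557, 645, 92, 0.48],
    [557, 645, 92, 0.48],
    [557, 645, 92, 0.48],
    [557, 645, 92, 0.48]
  ],
  "gripper": 85,
  "squeeze": 40
}}

```text
time: 2.2
tool_pos: [0.499, -0.2507, 0.1504]
orientation: [-0.0, 0.908, -0.419, 0.0]
ft_force: [-1.1, 0.6, -0.4]
finger_gap: 0.0853
gripper_force: 0.0
```

```bash
python3 -c "
from h import *
show();go(499,-251.5,22,40.4);cap('side','s1.png')
t=cap('top')
a=cv2.imread('pics/s1.png');b=t['color'][:,:,::-1]
f=lambda im,u,v:cv2.resize(im[v-60:v+60,u-60:u+60],(400,400),interpolation=2)
cv2.imwrite('pics/m2.png',np.hstack([f(a,349,150),f(b,405,241)]))"
```

```text
[ 499.  -250.7  150.4] yaw -139.6 gap 85.3 gf 0.0 F [-1.1  0.6 -0.4] q [-0.11 -0.06 -0.18 -0.   -1.45  0.81] tip 0.011 zax [ 0.  0. -1.]
row [0.6, 0.5, 128.4] 0.0 yaw0 -139.6 t 2.2
```

View pics/m2.png

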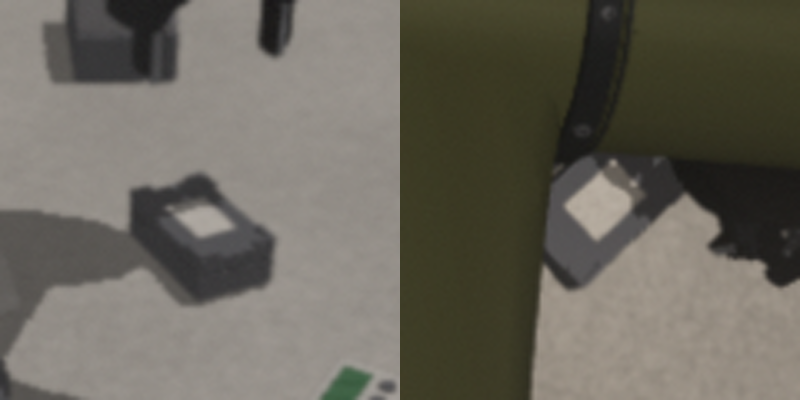

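The left crop shows the open fingers above and either side of the flat box, which hasn't moved. Descending.

Emit:
{"method": "apply_moves", "body": {
  "series": [
    [0.6, 0.5, 40, 0],
    [0.6, 0.5, 80, 0],
    [0.6, 0.5, 100, 0],
    [0.6, 0.5, 115, 0],
    [0.6, 0.5, 124, 0],
    [0.6, 0.5, 128, 0],
    [0.6, 0.5, 128, 0],
    [0.6, 0.5, 128, 0]
  ]
}}

```text
time: 3.1
tool_pos: [0.4999, -0.2522, 0.0236]
orientation: [-0.0, 0.908, -0.419, 0.001]
ft_force: [0.1, -0.5, 0.3]
finger_gap: 0.0852
gripper_force: 0.0
```

Emit:
{"method": "apply_moves", "body": {
  "series": [
    [0, 0, 0, 0],
    [0, 0, 0, 0],
    [0, 0, 0, 0],
    [0, 0, 0, 0],
    [0, 0, 0, 0],
    [0, 0, 0, 0],
    [0, 0, 0, 0],
    [0, 0, 0, 0]
  ],
  "gripper": 52,
  "squeeze": 40
}}

```text
time: 3.9
tool_pos: [0.4998, -0.2523, 0.0233]
orientation: [-0.0, 0.908, -0.419, 0.001]
ft_force: [0.1, 1.4, 5.7]
finger_gap: 0.0592
gripper_force: 46.1
```

```bash
python3 -c "
from h import *
show();cap('side','s2.png');a=cv2.imread('pics/s2.png')
f=lambda im,u,v:cv2.resize(im[v-50:v+50,u-65:u+65],(780,600),interpolation=2)
cv2.imwrite('pics/m3.png',f(a,349,150))"
```

```text
[ 499.8 -252.3   23.3] yaw -139.6 gap 59.2 gf 46.05457127094269 F [0.1 1.4 5.7] q [-0.11  0.02 -0.34  0.   -1.21  0.81] tip 0.011 zax [ 0.002 -0.001 -1.   ]
```

View pics/m3.png

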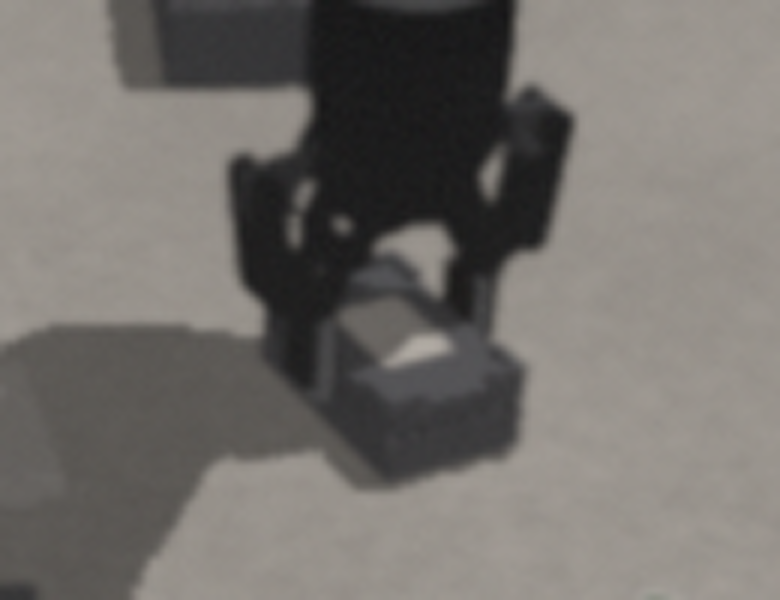

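Gripped (gap 59.2 mm), with the fingers at the middle of the long sides. Next I'll lift and carry it over the column.

```bash
python3 -c "
from h import *
go(513,267.5,140,150.5)"
```

```text
row [-387.0, -347.1, -117.0] 1.22 yaw0 -139.6 t 3.95
```

Emit:
{"method": "apply_moves", "body": {
  "series": [
    [0, 0, -20, 0],
    [0, 0, -50, 0],
    [0, 0, -90, 0],
    [0, 0, -117, 0],
    [-30, -27, -117, 0.09],
    [-60, -54, -117, 0.19],
    [-90, -81, -117, 0.28],
    [-120, -108, -117, 0.38],
    [-150, -135, -117, 0.47],
    [-180, -162, -117, 0.57],
    [-210, -189, -117, 0.66],
    [-240, -216, -117, 0.76],
    [-270, -243, -117, 0.85],
    [-300, -270, -117, 0.95],
    [-330, -297, -117, 1.04],
    [-350, -314, -117, 1.11],
    [-370, -332, -117, 1.17],
    [-382, -343, -117, 1.21],
    [-387, -347, -117, 1.22],
    [-387, -347, -117, 1.22]
  ]
}}

```text
time: 5.95
tool_pos: [0.5121, 0.2676, 0.1382]
orientation: [-0.001, -0.504, 0.864, -0.0]
ft_force: [-1.1, 0.0, -0.9]
finger_gap: 0.0591
gripper_force: 45.1
```

```bash
python3 -c "
from h import *
show();go(513,267.5,140,150.5)"
```

```text
[512.1 267.6 138.2] yaw 150.57 gap 59.1 gf 45.13020873069763 F [-1.1  0.  -0.9] q [ 0.83 -0.   -0.15 -0.   -1.43 -1.34] tip 0.011 zax [-0.002 -0.001 -1.   ]
row [-0.3, -0.8, -1.8] 0.0012 yaw0 150.57 t 5.95
```

Emit:
{"method": "apply_moves", "body": {
  "series": [
    [-0.3, -0.8, 25, 0],
    [-0.3, -0.8, 45, 0],
    [-0.3, -0.8, 57, 0],
    [-0.3, -0.8, 62, 0],
    [-0.3, -0.8, 62, 0],
    [-0.3, -0.8, 62, 0]
  ]
}}

```text
time: 6.55
tool_pos: [0.514, 0.2675, 0.0785]
orientation: [0.001, -0.504, 0.864, -0.0]
ft_force: [-0.0, -0.4, -2.0]
finger_gap: 0.059
gripper_force: 45.2
```

```bash
python3 -c "
from h import *
show();cap('side','s3.png');cap('top','t3.png');a=cv2.imread('pics/s3.png');b=cv2.imread('pics/t3.png')
f=lambda im,u,v:np.clip(cv2.resize(im[v-50:v+50,u-50:u+50],(400,400),interpolation=2)*1.8,0,255)
f2=lambda im,u,v:np.clip(cv2.resize(im[v-40:v+40,u-40:u+40],(400,400),interpolation=2)*1.8,0,255)
cv2.imwrite('pics/m4.png',np.hstack([f(a,285,315),f2(b,158,240)]))"
```

```text
[514.  267.5  78.5] yaw 150.49 gap 59.0 gf 45.160154700279236 F [-0.  -0.4 -2. ] q [ 0.83  0.03 -0.23  0.   -1.31 -1.34] tip 0.011 zax [ 0.001  0.001 -1.   ][ WARN:0@1.108] global loadsave.cpp:1063 imwrite_ Unsupported depth image for selected encoder is fallbacked to CV_8U.
```

View pics/m4.png

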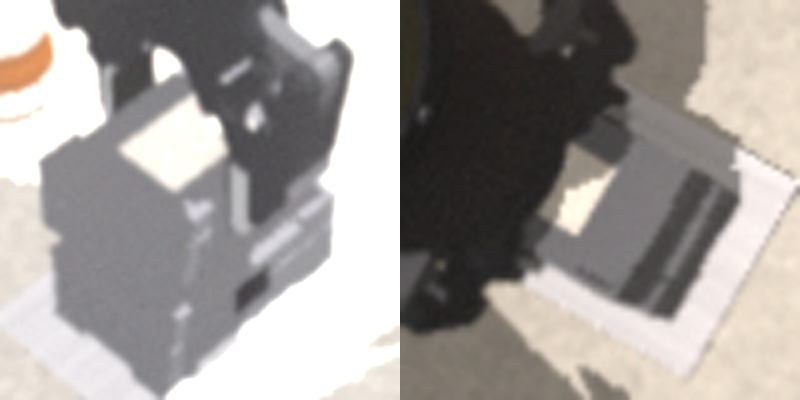

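Side crop: the held box sits over the column. Its label's short-end corners are at crop (120,152) and (177,192). In the top crop the visible label end runs from (218,168) to (180,237) (crop-local). I'll work out the offset along the long axis from these.

```bash
python3 - <<'E'
from h import *
s=cap('side');t=cap('top');z=.0914
u=np.array([np.cos(np.radians(60.5)),np.sin(np.radians(60.5))]);v=np.array([u[1],-u[0]])
ps=np.array([(120,152),(177,192)])/4+[235,265]-.37; pt=np.array([(218,168),(180,237)])/5+[118,200]-.4
for n,c,p,col in(('side',s,ps,(512.5,266.2)),('top',t,pt,(513,268.8))):
    P=onz(c,p,z)[:,:2]*1000; d=P-col
    print(n,P.round(1).tolist(),'along',(d@u).round(1),'across',(d@v).round(1))
# sub-pixel reference: same end edges of column label from first pictures
E
```

```text
side [[536.9, 280.7], [511.1, 294.1]] along [24.6 23.6] across [ 14.1 -15. ]
top [[517.2, 242.4], [490.5, 256.7]] along [-20.9 -21.6] across [ 16.6 -13.7]
```

```bash
python3 -c "
from h import *
go(512.9,266.6,65.5,150.5)"
```

```text
row [1.4, 0.2, 12.7] -0.0 yaw0 150.5 t 6.75
```

Emit:
{"method": "apply_moves", "body": {
  "series": [
    [1.4, 0.2, 2, 0],
    [1.4, 0.2, 5, 0],
    [1.4, 0.2, 7, 0],
    [1.4, 0.2, 8, 0],
    [1.4, 0.2, 9, 0],
    [1.4, 0.2, 10, 0],
    [1.4, 0.2, 11, 0],
    [1.4, 0.2, 12, 0],
    [1.4, 0.2, 12.7, 0],
    [1.4, 0.2, 12.7, 0]
  ]
}}

```text
time: 7.75
tool_pos: [0.5126, 0.2662, 0.0645]
orientation: [-0.0, -0.504, 0.864, -0.0]
ft_force: [-0.5, -0.8, -2.0]
finger_gap: 0.0594
gripper_force: 45.2
```

```bash
python3 -c "
from h import *
show()"
```

```text
[512.6 266.2  64.5] yaw 150.5 gap 59.4 gf 45.24797022342682 F [-0.5 -0.8 -2. ] q [ 0.83  0.03 -0.25  0.   -1.29 -1.34] tip 0.011 zax [-0. -0. -1.]
```

Emit:
{"method": "apply_moves", "body": {
  "series": [
    [0, 0, 0.5, 0],
    [0, 0, 1, 0],
    [0, 0, 1.2, 0],
    [0, 0, 1.2, 0]
  ]
}}

```text
time: 8.15
tool_pos: [0.5127, 0.2663, 0.0644]
orientation: [0.0, -0.504, 0.864, -0.0]
ft_force: [-3.8, -2.1, 4.8]
finger_gap: 0.0592
gripper_force: 46.0
```

Contact came at the expected seat height (64.4 mm against 64.3 predicted). Releasing and rising.

Emit:
{"method": "apply_moves", "body": {
  "series": [
    [0, 0, 0, 0],
    [0, 0, 0, 0],
    [0, 0, 0, 0],
    [0, 0, 0, 0],
    [0, 0, 0, 0],
    [0, 0, -10, 0],
    [0, 0, -30, 0],
    [0, 0, -70, 0],
    [0, 0, -110, 0],
    [0, 0, -120, 0]
  ],
  "gripper": 78
}}

```text
time: 9.15
tool_pos: [0.5144, 0.267, 0.1903]
orientation: [0.005, -0.504, 0.864, 0.0]
ft_force: [-0.4, -0.5, 0.6]
finger_gap: 0.0784
gripper_force: 0.0
```

```bash
python3 - <<'E'
from h import *
show();go(586,32,170,13.1)
E
```

```text
[514.4 267.  190.3] yaw 150.5 gap 78.4 gf 0.0 F [-0.4 -0.5  0.6] q [ 0.83 -0.02 -0.07  0.   -1.51 -1.34] tip 0.011 zax [ 0.008  0.005 -1.   ]
row [169.4, -177.9, 19.8] -0.7435 yaw0 150.5 t 9.15
```

Emit:
{"method": "apply_moves", "body": {
  "series": [
    [20, -21, 0, -0.09],
    [45, -47, 0, -0.2],
    [70, -74, 5, -0.31],
    [95, -100, 10, -0.42],
    [120, -126, 15, -0.53],
    [140, -147, 18, -0.62],
    [155, -163, 20, -0.69],
    [166, -174, 20, -0.74],
    [169, -178, 20, -0.75],
    [169, -178, 20, -0.75]
  ]
}}

```text
time: 10.15
tool_pos: [0.5844, 0.0312, 0.1638]
orientation: [-0.0, 0.785, -0.62, 0.0]
ft_force: [0.2, -0.6, -0.1]
finger_gap: 0.0778
gripper_force: 0.0
```

```bash
python3 - <<'E'
from h import *
show();go(581.3,30.7,47,13.5)
E
```

```text
[584.4  31.2 163.8] yaw -166.64 gap 77.8 gf 0.0 F [ 0.2 -0.6 -0.1] q [ 0.4   0.01 -0.09  0.   -1.47 -0.16] tip 0.011 zax [ 0.  0. -1.]
row [-0.2, 3.2, 116.8] -0.0025 yaw0 -166.64 t 10.15
```

Emit:
{"method": "apply_moves", "body": {
  "series": [
    [0, 3, 30, 0],
    [0, 3, 60, 0],
    [0, 3, 85, 0],
    [0, 3, 100, 0],
    [0, 3, 110, 0],
    [0, 3, 117, 0],
    [0, 3, 117, 0],
    [0, 3, 117, 0]
  ]
}}

```text
time: 10.95
tool_pos: [0.5819, 0.031, 0.0475]
orientation: [-0.0, 0.785, -0.619, 0.001]
ft_force: [-0.3, -0.1, 1.0]
finger_gap: 0.0782
gripper_force: 0.0
```

Emit:
{"method": "apply_moves", "body": {
  "series": [
    [0, 0, 0, 0],
    [0, 0, 0, 0],
    [0, 0, 0, 0],
    [0, 0, 0, 0],
    [0, 0, 0, 0],
    [0, 0, 0, 0],
    [0, 0, 0, 0],
    [0, 0, 0, 0],
    [0, 0, 0, 0]
  ],
  "gripper": 42,
  "squeeze": 30
}}

```text
time: 11.85
tool_pos: [0.5813, 0.0308, 0.0464]
orientation: [0.0, 0.785, -0.619, 0.0]
ft_force: [0.5, 0.8, 0.1]
finger_gap: 0.042
gripper_force: 0.0
```

```bash
python3 - <<'E'
from h import *
show();a=cap('side')['color'][:,:,::-1];b=cap('top')['color'][:,:,::-1]
f=lambda im,u,v:np.clip(cv2.resize(im[v-50:v+50,u-50:u+50],(400,400),interpolation=2)*1.8,0,255).astype('uint8')
cv2.imwrite('pics/m5.png',np.hstack([f(a,285,215),f(a,285,320)]))
E
```

```text
[581.3  30.8  46.4] yaw -166.53 gap 42.0 gf 0.0 F [0.5 0.8 0.1] q [ 0.4   0.06 -0.26  0.   -1.26 -0.16] tip 0.011 zax [ 0. -0. -1.]
```

View pics/m5.png

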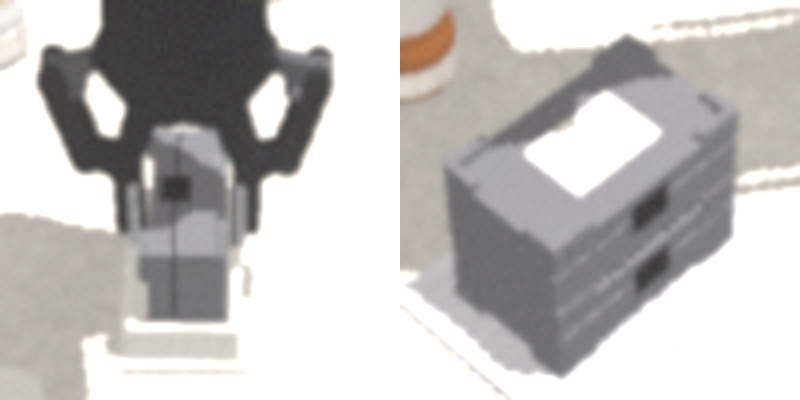

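The fingers straddle the upright box evenly, with small gaps either side of (175,190). The column's edges run straight through both boxes, so the first nest is good. Closing and lifting.

Emit:
{"method": "apply_moves", "body": {
  "series": [
    [0, 0, 0, 0],
    [0, 0, 0, 0],
    [0, 0, 0, 0],
    [0, 0, 0, 0],
    [0, 0, 0, 0]
  ],
  "gripper": 28,
  "squeeze": 40
}}

```text
time: 12.45
tool_pos: [0.5813, 0.0308, 0.0465]
orientation: [0.0, 0.785, -0.619, 0.0]
ft_force: [-1.8, 0.6, 1.6]
finger_gap: 0.0352
gripper_force: 41.0
```

Emit:
{"method": "apply_moves", "body": {
  "series": [
    [0, 0, -5, 0],
    [0, 0, -15, 0],
    [0, 0, -30, 0],
    [0, 0, -55, 0],
    [0, 0, -85, 0],
    [0, 0, -95, 0],
    [0, 0, -95, 0]
  ]
}}

```text
time: 13.15
tool_pos: [0.5824, 0.0311, 0.1439]
orientation: [-0.002, 0.785, -0.619, 0.001]
ft_force: [-0.0, 1.6, -2.5]
finger_gap: 0.0353
gripper_force: 40.8
```

```bash
python3 - <<'E'
from h import *
show()
n=np.array([np.cos(np.radians(-16.5)),np.sin(np.radians(-16.5))]);p=np.array([499.5,-251.5])+22*n
print(p);go(p[0],p[1],142,-16.5)
E
```

```text
[582.4  31.1 143.9] yaw -166.54 gap 35.3 gf 40.801788568496704 F [-0.   1.6 -2.5] q [ 0.4   0.   -0.13  0.   -1.43 -0.16] tip 0.011 zax [ 0.004  0.001 -1.   ]
[ 520.59403417 -257.74833758]
row [266.5, 127.4, 1.3] 0.523 yaw0 -166.54 t 13.15
```

Emit:
{"method": "apply_moves", "body": {
  "series": [
    [15, 7, 0, 0.03],
    [40, 19, 0, 0.08],
    [65, 31, 0, 0.13],
    [95, 45, 0, 0.18],
    [125, 60, 0, 0.24],
    [155, 74, 0, 0.3],
    [185, 88, 0, 0.36],
    [215, 103, 0, 0.42],
    [240, 115, 0, 0.47],
    [255, 122, 0, 0.5],
    [264, 126, 0, 0.52],
    [266, 127, 0, 0.523],
    [266, 127, 0, 0.523],
    [266, 127, 30, 0.523],
    [266, 127, 60, 0.523],
    [266, 127, 80, 0.523],
    [266, 127, 90, 0.523],
    [266, 127, 95, 0.523],
    [266, 127, 95, 0.523],
    [266, 127, 95, 0.523]
  ]
}}

```text
time: 15.15
tool_pos: [0.5206, -0.2575, 0.0478]
orientation: [0.001, -0.599, 0.801, -0.001]
ft_force: [-0.3, 0.3, -2.9]
finger_gap: 0.0355
gripper_force: 40.7
```

```bash
python3 - <<'E'
from h import *
show()
E
```

```text
[ 520.6 -257.5   47.8] yaw 163.53 gap 35.5 gf 40.71841299533844 F [-0.3  0.3 -2.9] q [-0.11  0.05 -0.26  0.   -1.26 -0.17] tip 0.011 zax [ 0.002 -0.001 -1.   ]
```

Emit:
{"method": "apply_moves", "body": {
  "series": [
    [0, 0, 2, 0],
    [0, 0, 4, 0],
    [0, 0, 5, 0],
    [0, 0, 6, 0],
    [0, 0, 6.5, 0],
    [0, 0, 7, 0],
    [0, 0, 7, 0]
  ]
}}

```text
time: 15.85
tool_pos: [0.5199, -0.2575, 0.0415]
orientation: [-0.0, -0.598, 0.801, -0.0]
ft_force: [-5.1, 4.4, 8.9]
finger_gap: 0.0356
gripper_force: 42.0
```

The box stands on the bench. I'll release it, raise the tips to near its top edge, and push slowly toward its foot side, keeping the other finger close ahead so it limits the fall.

Emit:
{"method": "apply_moves", "body": {
  "series": [
    [0, 0, -0.5, 0],
    [0, 0, -0.5, 0],
    [0, 0, -0.5, 0],
    [0, 0, -0.5, 0],
    [0, 0, -0.5, 0],
    [0, 0, -8, 0],
    [0, 0, -16, 0],
    [0, 0, -19, 0],
    [0, 0, -19, 0]
  ],
  "gripper": 55
}}

```text
time: 16.75
tool_pos: [0.5203, -0.2576, 0.0596]
orientation: [0.001, -0.598, 0.801, -0.001]
ft_force: [-1.0, 0.0, -0.8]
finger_gap: 0.0547
gripper_force: 0.0
```

```bash
python3 - <<'E'
from h import *
show();a=cap('side')['color'][:,:,::-1]
f=lambda im,u,v:np.clip(cv2.resize(im[v-45:v+45,u-60:u+60],(800,600),interpolation=2)*1.5,0,255).astype('uint8')
cv2.imwrite('pics/m6.png',f(a,340,155))
E
```

```text
[ 520.3 -257.6   59.6] yaw 163.5 gap 54.7 gf 0.0 F [-1.   0.  -0.8] q [-0.11  0.04 -0.25  0.   -1.28 -0.17] tip 0.011 zax [ 0.002 -0.001 -1.   ]
```

View pics/m6.png

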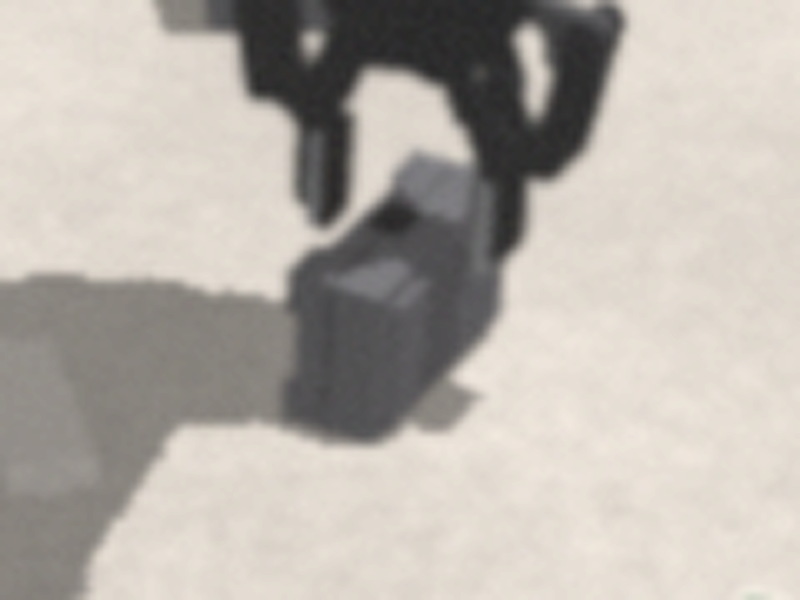

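The box stands upright between the fingers, lid to the left. Pushing now.

Emit:
{"method": "apply_moves", "body": {
  "series": [
    [0, 5, 0, 0],
    [0, 8, 0, 0],
    [0, 11, 0, 0],
    [0, 14, 0, 0],
    [0, 17, 0, 0],
    [0, 20, 0, 0],
    [0, 22.5, 0, 0],
    [0, 25, 0, 0],
    [0, 27.5, 0, 0],
    [0, 30, 0, 0],
    [0, 32, 0, 0],
    [0, 34, 0, 0],
    [0, 36, 0, 0],
    [0, 38, 0, 0],
    [0, 40, 0, 0],
    [0, 42, 0, 0],
    [0, 42, 0, 0],
    [0, 42, 0, 0]
  ]
}}

```text
time: 18.6
tool_pos: [0.4795, -0.2455, 0.0585]
orientation: [0.0, -0.598, 0.801, -0.0]
ft_force: [-0.2, 0.0, -0.4]
finger_gap: 0.0551
gripper_force: 0.0
```

```bash
python3 - <<'E'
from h import *
show();a=cap('side')['color'][:,:,::-1]
f=lambda im,u,v:np.clip(cv2.resize(im[v-45:v+45,u-60:u+60],(800,600),interpolation=2)*1.5,0,255).astype('uint8')
cv2.imwrite('pics/m7.png',f(a,350,155))
E
```

```text
[ 479.5 -245.5   58.5] yaw 163.5 gap 55.1 gf 0.0 F [-0.2  0.  -0.4] q [-0.1  -0.07 -0.36  0.   -1.28 -0.19] tip 0.011 zax [ 0. -0. -1.]
```

View pics/m7.png

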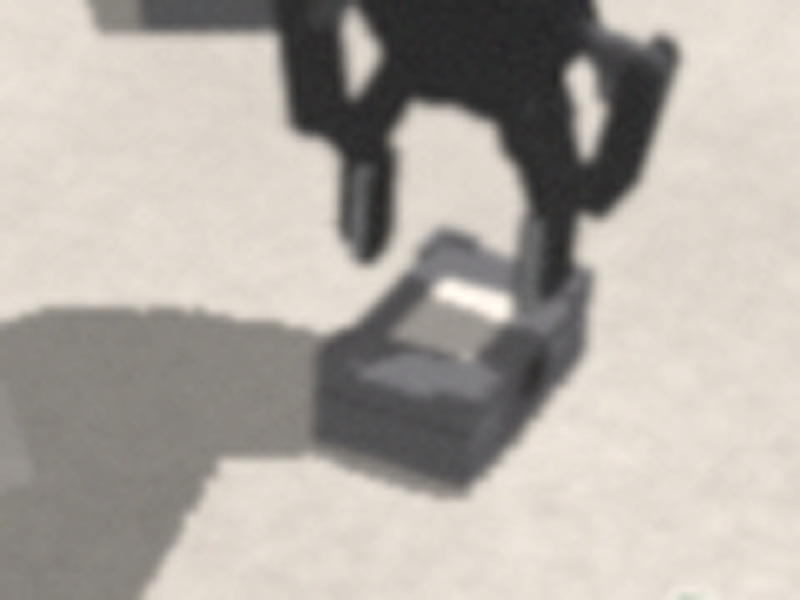

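It lies flat, lid up, label near crop (455,315), and nothing holds it. I'll rise, move aside, and measure it and the column.

Emit:
{"method": "apply_moves", "body": {
  "series": [
    [0, 0, -30, 0],
    [0, 0, -70, 0],
    [0, 0, -110, 0],
    [-30, -10, -120, 0],
    [-70, -20, -120, 0],
    [-110, -30, -120, 0],
    [-150, -40, -120, 0],
    [-190, -50, -120, 0],
    [-220, -50, -120, 0],
    [-230, -50, -120, 0],
    [-230, -50, -120, 0],
    [-230, -50, -120, 0]
  ],
  "gripper": 80
}}

```text
time: 19.85
tool_pos: [0.5926, -0.0398, 0.1785]
orientation: [-0.0, -0.598, 0.801, -0.0]
ft_force: [0.5, 0.3, -0.1]
finger_gap: 0.0799
gripper_force: 0.0
```

```bash
python3 - <<'E'
from h import *
show();t=cap('top','t4.png');s=cap('side','s4.png')
g=proj(s,[[.479,-.246,.036],[.513,.268,.077]]);h=proj(t,[[.479,-.246,.036],[.513,.268,.077]]);print(g.round(),h.round())
for n,c,q,z,ra in(('new t',t,h[0],.036,14),('new s',s,g[0],.036,13),('col t',t,h[1],.077,15),('col s',s,g[1],.077,22)):
    try: print(n,label(c,q,z,ra))
    except Exception as e: print(n,e)
E
```

```text
[592.6 -39.8 178.5] yaw 163.49 gap 79.9 gf 0.0 F [ 0.5  0.3 -0.1] q [ 0.27  0.03 -0.05  0.   -1.5  -0.56] tip 0.011 zax [-0. -0. -1.]
[[357. 158.]
 [283. 306.]] [[405. 250.]
 [150. 236.]]
new t (array([ 476.6, -244.2]), array([31. , 44.7]), 73.71)
new s (array([ 476.4, -248. ]), array([32.8, 47.9]), 73.14)
col t (array([514.9, 274. ]), array([52. , 61.8]), 2.1)
col s (array([513.2, 266. ]), array([31.8, 45.6]), 60.23)
```

The new box is at about (476.5,-246), long axis 73.5°, with plausible label size. The side view agrees on the column; the top-view column label mask failed its size check, so I'm dropping it. Re-grasping by the sides.

```bash
python3 - <<'E'
from h import *
go(476.5,-246,178,-16.5)
E
```

```text
row [230.2, 52.5, 0.7] -0.0013 yaw0 163.43 t 19.95
```

Emit:
{"method": "apply_moves", "body": {
  "series": [
    [30, 7, 0, 0],
    [70, 16, 0, 0],
    [110, 25, 0, 0],
    [150, 34, 0, 0],
    [185, 42, 0, 0],
    [210, 48, 0, 0],
    [225, 51, 0, 0],
    [230, 52.5, 0, 0],
    [230, 52.5, 0, 0],
    [230, 52.5, 40, 0],
    [230, 52.5, 80, 0],
    [230, 52.5, 115, 0],
    [230, 52.5, 135, 0],
    [230, 52.5, 148, 0],
    [230, 52.5, 154, 0],
    [230, 52.5, 155, 0],
    [230, 52.5, 155, 0]
  ]
}}

```text
time: 21.65
tool_pos: [0.478, -0.2448, 0.0246]
orientation: [0.0, -0.598, 0.801, -0.001]
ft_force: [-0.4, -0.4, 0.6]
finger_gap: 0.0799
gripper_force: 0.0
```

Emit:
{"method": "apply_moves", "body": {
  "series": [
    [0, 0, 0, 0],
    [0, 0, 0, 0],
    [0, 0, 0, 0],
    [0, 0, 0, 0],
    [0, 0, 0, 0],
    [0, 0, 0, 0],
    [0, 0, 0, 0],
    [0, 0, 0, 0]
  ],
  "gripper": 52,
  "squeeze": 40
}}

```text
time: 22.45
tool_pos: [0.4779, -0.245, 0.0249]
orientation: [0.001, -0.598, 0.801, -0.001]
ft_force: [-1.4, 1.8, 6.0]
finger_gap: 0.0593
gripper_force: 46.3
```

```bash
python3 - <<'E'
from h import *
show();go(513,267,160,150.4)
E
```

```text
[ 477.9 -245.    24.9] yaw 163.51 gap 59.3 gf 46.323755979537964 F [-1.4  1.8  6. ] q [-0.1  -0.04 -0.4   0.   -1.21 -0.19] tip 0.011 zax [ 0.002 -0.001 -1.   ]
row [-500.9, 111.3, -135.4] 0.2288 yaw0 163.51 t 22.45
```

Emit:
{"method": "apply_moves", "body": {
  "series": [
    [0, 0, -20, 0],
    [0, 0, -50, 0],
    [0, 0, -90, 0],
    [0, 0, -125, 0],
    [-25, 6, -135, 0.01],
    [-65, 14, -135, 0.03],
    [-105, 23, -135, 0.05],
    [-145, 32, -135, 0.07],
    [-185, 41, -135, 0.085],
    [-225, 50, -135, 0.1],
    [-265, 59, -135, 0.12],
    [-305, 68, -135, 0.14],
    [-345, 77, -135, 0.16],
    [-385, 86, -135, 0.18],
    [-420, 93, -135, 0.19],
    [-450, 100, -135, 0.205],
    [-475, 106, -135, 0.22],
    [-492, 109, -135, 0.225],
    [-501, 111, -135, 0.229],
    [-501, 111, -135, 0.229]
  ]
}}

```text
time: 24.45
tool_pos: [0.5129, 0.2674, 0.1578]
orientation: [-0.001, -0.503, 0.864, -0.0]
ft_force: [-0.9, -0.0, -2.2]
finger_gap: 0.0594
gripper_force: 45.4
```

```bash
python3 - <<'E'
from h import *
show();go(513.5,268.1,116,150.4)
E
```

```text
[512.9 267.4 157.8] yaw 150.41 gap 59.4 gf 45.390000343322754 F [-0.9 -0.  -2.2] q [ 0.83 -0.01 -0.12 -0.   -1.46 -1.34] tip 0.011 zax [-0.001 -0.001 -1.   ]
row [-1.0, -0.2, 41.8] 0.0002 yaw0 150.41 t 24.45
```

Emit:
{"method": "apply_moves", "body": {
  "series": [
    [-1, -0.2, 15, 0],
    [-1, -0.2, 28, 0],
    [-1, -0.2, 36, 0],
    [-1, -0.2, 41, 0],
    [-1, -0.2, 42, 0],
    [-1, -0.2, 42, 0],
    [-1, -0.2, 42, 0]
  ]
}}

```text
time: 25.15
tool_pos: [0.5139, 0.268, 0.117]
orientation: [0.0, -0.503, 0.864, -0.0]
ft_force: [-0.1, -0.6, -2.9]
finger_gap: 0.0587
gripper_force: 45.4
```

```bash
python3 - <<'E'
from h import *
show();a=cap('side','s5.png')['color'][:,:,::-1];b=cap('top','t5.png')['color'][:,:,::-1]
f=lambda im,u,v,k:np.clip(cv2.resize(im[v-k:v+k,u-k:u+k],(400,400),interpolation=2)*1.8,0,255).astype('uint8')
cv2.imwrite('pics/m8.png',np.hstack([f(a,285,300,50),f(b,153,235,40)]))
E
```

```text
[513.9 268.  117. ] yaw 150.38 gap 58.7 gf 45.41989803314209 F [-0.1 -0.6 -2.9] q [ 0.83  0.01 -0.18  0.   -1.39 -1.34] tip 0.011 zax [ 0.001  0.    -1.   ]
```

View pics/m8.png

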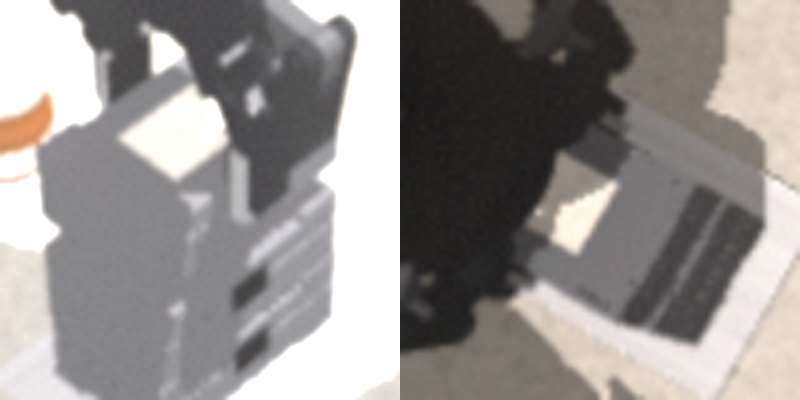

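Held box over the column: label-end corners are at crop (120,136) and (177,180) in the side view, and local (218,180) and (180,252) in the top view.

```bash
python3 - <<'E'
from h import *
s=cap('side');t=cap('top');z=.1281
u=np.array([np.cos(np.radians(60.4)),np.sin(np.radians(60.4))]);v=np.array([u[1],-u[0]])
ps=np.array([(120,136),(177,180)])/4+[235,250]-.37; pt=np.array([(218,180),(180,252)])/5+[113,195]-.4
for n,c,p,col in(('side',s,ps,(513.2,266.0)),('top',t,pt,(513,268.8))):
    P=onz(c,p,z)[:,:2]*1000; d=P-col
    print(n,'along',(d@u).round(1),'across',(d@v).round(1))
go(512.9,266.6,102.6,150.4)
E
```

```text
side along [21.2 22.1] across [ 14.9 -15.3]
top along [-21.  -22.4] across [ 17.  -12.9]
row [1.6, 0.1, 14.2] -0.0003 yaw0 150.38 t 25.35
```

Along-axis offsets average about 0, and across matches the first successful nest. Straight down.

Emit:
{"method": "apply_moves", "body": {
  "series": [
    [0, 0, 3, 0],
    [0, 0, 5, 0],
    [0, 0, 7, 0],
    [0, 0, 8.5, 0],
    [0, 0, 10, 0],
    [0, 0, 11, 0],
    [0, 0, 12, 0],
    [0, 0, 13, 0],
    [0, 0, 14, 0],
    [0, 0, 14, 0]
  ]
}}

```text
time: 26.35
tool_pos: [0.5136, 0.2678, 0.1022]
orientation: [-0.0, -0.503, 0.864, -0.0]
ft_force: [-0.1, 0.5, -2.2]
finger_gap: 0.0589
gripper_force: 45.4
```

Emit:
{"method": "apply_moves", "body": {
  "series": [
    [0, 0, 0.6, 0],
    [0, 0, 1.2, 0],
    [0, 0, 1.6, 0],
    [0, 0, 1.6, 0]
  ]
}}

```text
time: 26.75
tool_pos: [0.5138, 0.2679, 0.1019]
orientation: [0.0, -0.503, 0.864, -0.0]
ft_force: [-4.2, -1.8, 6.5]
finger_gap: 0.0591
gripper_force: 46.3
```

Contact came at 101.9 mm, exactly the predicted seat height (unseated would have stopped 4 mm higher). Releasing and backing off.

Emit:
{"method": "apply_moves", "body": {
  "series": [
    [0, 0, 0, 0],
    [0, 0, 0, 0],
    [0, 0, 0, 0],
    [0, 0, 0, 0],
    [0, 0, 0, 0],
    [0, 0, -10, 0],
    [0, 0, -30, 0],
    [0, 0, -70, 0],
    [0, 0, -110, 0],
    [120, 0, -110, 0],
    [150, 0, -110, 0],
    [180, 0, -110, 0],
    [180, 0, -110, 0],
    [180, 0, -110, 0],
    [180, 0, -110, 0]
  ],
  "gripper": 78
}}

```text
time: 28.25
tool_pos: [0.4248, 0.1112, 0.2121]
orientation: [0.001, -0.503, 0.865, 0.0]
ft_force: [-0.9, 0.8, 0.4]
finger_gap: 0.0782
gripper_force: 0.0
```

```bash
python3 - <<'E'
from h import *
show();s=cap('side');t=cap('top')
a=s['color'][:,:,::-1];b=t['color'][:,:,::-1]
g=proj(s,[.513,.268,.113])[0];h=proj(t,[.513,.268,.113])[0];print(g,h)
for c,q,k in((s,g,22),(t,h,16)):
    try: print(label(c,q,.113,k))
    except Exception as e: print(e)
f=lambda im,u,v,k:np.clip(cv2.resize(im[v-k:v+k,u-k:u+k],(400,400),interpolation=2)*1.8,0,255).astype('uint8')
cv2.imwrite('pics/m9.png',np.hstack([f(a,285,300,55),f(b,153,235,50)]))
E
```

```text
[424.8 111.2 212.1] yaw 150.34 gap 78.2 gf 0.0 F [-0.9  0.8  0.4] q [ 0.72 -0.41 -0.36  0.   -1.62 -1.24] tip 0.011 zax [ 0.002  0.001 -1.   ]
[282.19417761 289.50082423] [144.90873764 234.16972702]
(array([513.3, 266. ]), array([31.9, 45.6]), 60.35)
list index out of range
```

View pics/m9.png

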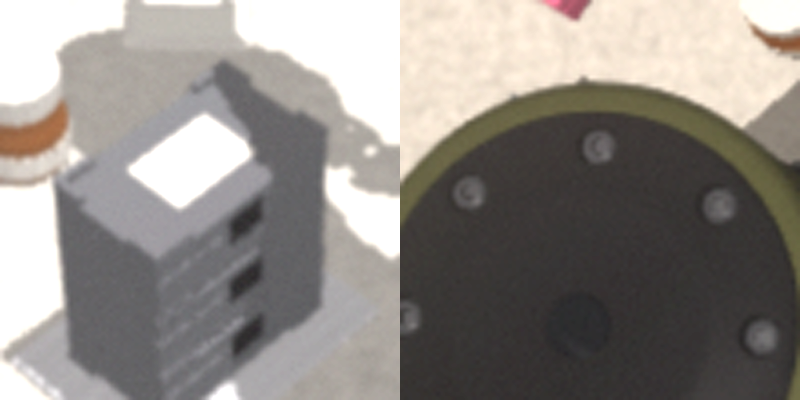

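The side view shows the three boxes squarely nested, edges continuous. The label fits the 113 mm lid height at (513.3,266.0), 60.4°, the same as the box below. Handing in.

```bash
python3 -c "
from station import r
print(r.close_job())"
```

```text
the job is handed in; nothing more can be done
None
```

Both boxes are nested lid up on the column in the order asked, confirmed by seat height and a final side view, and the job was handed in at about 28 s of the 72 s; the second box was tipped over to lie flat with a slow push, so it fell the last part freely.

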